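Confirm three order lines on the parts bins

ROBOT

A 7-joint arm with a two-finger parallel gripper is mounted at the origin on the work surface. World frame = base frame: x ahead of the robot, y to its left, z up, the work surface at z = 0. Lengths are in m, angles in rad, forces in N, time in s.
With the tool pointing down it reaches from about 0.425 to 1.025 m from the base axis. Payload 9.4 kg.
Tool frame: the origin (TCP) lies at the very end of the fingers, on their centre line; the grasp point (between the pads) lies 19 mm behind it; z points along the fingers, y is the line along which they close (so a half turn about z gives the same grasp; the last joint's range is limited). The gripper opens to 85 mm and grips with 20 to 120 N. Pads are 22 mm wide; open, the fingers measure 114 mm over their backs; the gripper's body (76 mm by 85 mm) begins 54 mm behind the grasp point. The pads swing forward as they close: fully open they stand 13 mm farther back than shut.
Start: joints at [1.189, 0.599, -0.003, 1.599, 0.002, 0.943, -0.08], TCP at [0.218, -0.692, 0.194] pointing down, gripper open.
Joint ranges: [-2.57, 2.57], [-0.35, 1.97], [-1.29, 1.29], [0.11, 2.56], [-1.05, 4.19], [0.11, 1.86], [-2.63, 2.63]. Speed limits (rad/s): [2.22, 2.22, 3.01, 3.01, 3.14, 3.14, 3.14].

INTERFACE

Orientations are given as a unit quaternion [w, x, y, z].
In Python, from workcell import get_obs, capture, close_job, boxes_of, pinpoint gives the robot as it stands.
- The arm moves only by the tool apply_moves, never from a script. Its argument "deltas" is a list of rows, each an object with "hand": the closure in counts, from 0 (fully open) to 255 (shut); "dp": the shift along the world's x, y, z in cm, a list of three; "rotation": the turn, a rotation vector about the world's x, y, z in rad, a list of three. A call has 1 to 10 rows; each row is the pose to reach, as a shift and turn from the pose commanded when the call began; what a row does not reach only later rows make up. A row lasts 1/8 s, in which the tool goes at most 62.5 mm and 10.7 degrees, less where a joint would pass 70% of its speed; a pose out of reach is approached as far as the arm can. A call with a gripper value outside its range is refused whole. The fingers move at their own pace and stop on an object; "force" is the grip in N (left out, the last holds). Time passes only in rows, so rows that repeat a pose let the fingers close. It gives the time, the measured TCP pose, the force, the opening and the grip force at its end, in the units of the state.
- get_obs(): the state, without advancing time (a new reading comes with each control period).
- capture(name): name is "scene" or "side" or "wrist"; returns a dict with "image" (420x560x3 uint8, blue, green, red), "mtx" (3x3 intrinsics, pixels), "rvec" (rotation vector, rad) and "tvec" (3), from world to camera coordinates, as OpenCV has them. Camera axes: x right, y down, z forward; pixel columns grow to the right and rows downward; lengths in m; the calibration is good to about 2 mm. The wrist camera is an equidistant fisheye: a pixel r from the principal point sees the ray r / f radians off the axis. A picture is of the moment at which its call begins. There is no depth.
- close_job(): hands the job in; it is judged then, once.
Trained networks look in a picture, given as the dict that the camera call returned (one of the last four; its "shot" number tells which), for a name from the list of things; names that differ only in an ending like _2 or _b are one class to them, and where a whole thing is asked for, a point or a joint stands for the part that bears it (a point fixed in the world has none). Each returns a list of dicts, best first, with "p" (0 to 1); they miss things now and then, are a little off and sometimes report something else, mostly with a low value. They report only what shows in the picture. A call takes as long as a camera call.
- boxes_of(picture, name): "uv" ([column, row] in pixels, amid what is visible of it).
- pinpoint(picture, name): "uv" ([column, row] in pixels: a listed point, or the origin of a listed thing).
The state is a dict: "time": time; "q": joint angles; "dq": joint speeds; "joint_efforts": joint torques, N m; "eef_pos": TCP position; "eef_rot": TCP orientation; "ft_force": force on the tool from outside, world axes, zero at the start; "wrist_torque": the same for the moment, N m; "finger_gap": finger opening in m; "gripper_force": force on a finger pad.
Only numpy, scipy, OpenCV 4.12 (cv2) and the standard library are available. Lean on these libraries where they do the work, as an engineer would, in place of code of your own. Each camera call takes 0.05 s, during which the arm holds its last target. There are 200 camera calls.

TASK

Confirm the three lines of a spare-parts order: with the fingertips, gently push in the orange button on the front of the bin that holds the dark sprocket, then the one on the bin with the brown pinion shaft, then the one on the bin with the plain steel ring. Push each button in by about a centimetre (it stays in by itself) without pressing it hard against its stop, leave the button of the yellow flange's bin out, and do not lift or shift any of the parts or other loose things.

Things in the scene. Friction and masses are not known exactly. Their poses are not given: they have to be found in the camera images.
- bin_sprocket: fixed cardboard parts bin that holds the sprocket; 160 x 120 mm, side walls 40 mm high, far wall 55 mm, green front wall 38 mm high with a black button housing (48 x 50 mm, 40 mm high) attached to that front, on the robot's side. Origin on the bench, 25 mm from the bin's middle towards its front; its -x axis points to the front, z up. The housing's middle is 80 mm from the origin along -x
- top_sprocket (a point): centre of the flat top of the round orange push button in front of the sprocket bin (button 34 mm in diameter). The top lies about 67 mm above the bench when the button is out and 57 mm when it is 10 mm in; it moves with the button, straight down
- button_sprocket (a joint): the button of the sprocket bin: m pushed in, 0 = fully out (starts at 0 to 0.0015), 0.016 = at its hard stop. It slides stiffly: resistance grows from about 3 N at first to 5 N at 0.005 and 8 N at 0.016. Let go, it stays where it was left, or comes back to 0.010 if pushed deeper. It counts as pushed in beyond 0.005; 0.010 is a good depth
- sprocket: dark steel sprocket: toothed disc of 42 mm outer radius, 14 mm thick, with a smaller round hub on top, 30 mm high in all, lying flat. Loose in its bin; origin at the centre of its underside. Not to be moved
- bin_shaft: fixed cardboard parts bin that holds the shaft; 160 x 120 mm, side walls 40 mm high, far wall 55 mm, green front wall 38 mm high with a black button housing (48 x 50 mm, 40 mm high) attached to that front, on the robot's side. Origin on the bench, 25 mm from the bin's middle towards its front; its -x axis points to the front, z up. The housing's middle is 80 mm from the origin along -x
- top_shaft (a point): centre of the flat top of the round orange push button in front of the shaft bin (button 34 mm in diameter). The top lies about 67 mm above the bench when the button is out and 57 mm when it is 10 mm in; it moves with the button, straight down
- button_shaft (a joint): the button of the shaft bin: m pushed in, 0 = fully out (starts at 0 to 0.0015), 0.016 = at its hard stop. It slides stiffly: resistance grows from about 3 N at first to 5 N at 0.005 and 8 N at 0.016. Let go, it stays where it was left, or comes back to 0.010 if pushed deeper. It counts as pushed in beyond 0.005; 0.010 is a good depth
- shaft: pinion shaft: rust-brown round bar 120 mm long lying along its own x axis, 34 mm thick, with a dark toothed pinion near its -x end. Loose in its bin; origin at the centre of its underside. Not to be moved
- bin_ring: fixed cardboard parts bin that holds the ring; 160 x 120 mm, side walls 40 mm high, far wall 55 mm, green front wall 38 mm high with a black button housing (48 x 50 mm, 40 mm high) attached to that front, on the robot's side. Origin on the bench, 25 mm from the bin's middle towards its front; its -x axis points to the front, z up. The housing's middle is 80 mm from the origin along -x
- top_ring (a point): centre of the flat top of the round orange push button in front of the ring bin (button 34 mm in diameter). The top lies about 67 mm above the bench when the button is out and 57 mm when it is 10 mm in; it moves with the button, straight down
- button_ring (a joint): the button of the ring bin: m pushed in, 0 = fully out (starts at 0 to 0.0015), 0.016 = at its hard stop. It slides stiffly: resistance grows from about 3 N at first to 5 N at 0.005 and 8 N at 0.016. Let go, it stays where it was left, or comes back to 0.010 if pushed deeper. It counts as pushed in beyond 0.005; 0.010 is a good depth
- ring: plain bright steel bearing ring, outer radius 40 mm, inner radius 24 mm, 20 mm high, lying flat, no teeth. Loose in its bin; origin at the centre of its underside. Not to be moved
- bin_flange: fixed cardboard parts bin that holds the flange; 160 x 120 mm, side walls 40 mm high, far wall 55 mm, green front wall 38 mm high with a black button housing (48 x 50 mm, 40 mm high) attached to that front, on the robot's side. Origin on the bench, 25 mm from the bin's middle towards its front; its -x axis points to the front, z up. The housing's middle is 80 mm from the origin along -x
- top_flange (a point): centre of the flat top of the round orange push button in front of the flange bin (button 34 mm in diameter). The top lies about 67 mm above the bench when the button is out and 57 mm when it is 10 mm in; it moves with the button, straight down
- button_flange (a joint): the button of the flange bin: m pushed in, 0 = fully out (starts at 0 to 0.0015), 0.016 = at its hard stop. It slides stiffly: resistance grows from about 3 N at first to 5 N at 0.005 and 8 N at 0.016. Let go, it stays where it was left, or comes back to 0.010 if pushed deeper. It counts as pushed in beyond 0.005; 0.010 is a good depth
- flange: yellow painted hub flange: 80 mm square plate 10 mm thick with a round boss on top, 40 mm high in all. Loose in its bin; origin at the centre of its underside. Not to be moved
- can: upright can, 60 mm in diameter, 100 mm high, blue label, loose to the right of the bins (-y); origin at the centre of its underside. Not to be moved
- carton: small closed cardboard carton, 110 x 80 x 65 mm high, loose to the left of the bins (+y); origin at the centre of its underside. Not to be moved
- wrench: steel wrench lying flat on the bench on the robot's side of the bins, under 20 mm high, along its x axis. Not to be moved
- gear: dark spur gear, outer radius 38 mm, 24 mm high, flat on the bench on the robot's side of the bins; origin at the centre of its underside. Not to be moved

How it is judged:
On the way, in this order (a step that is already met when the one before it is completed fails the run):
1. the button of the sprocket bin is pushed in, more than 5 mm (value of joint button_sprocket above 0.005 m), for 0.1 s.
2. the button of the pinion shaft bin is pushed in, more than 5 mm (value of joint button_shaft above 0.005 m), for 0.1 s.
3. the button of the bearing ring bin is pushed in, more than 5 mm (value of joint button_ring above 0.005 m), for 0.1 s.
At the end, for the whole second after the job is handed in: The buttons of the sprocket, shaft and ring bins are in by more than 5 mm, the flange bin's button is less than 3 mm in, and every loose thing lies within 20 mm of where it started (value of joint each of button_sprocket, button_shaft, button_ring above 0.005 m and value of joint button_flange below 0.003 m and distance of each of sprocket, shaft, ring, flange, can, carton, wrench, gear from where it was at the start of the episode below 0.02 m); the robot touches nothing.
It fails at once if the button of the flange bin is pushed in by more than 3 mm (value of joint button_flange above 0.003 m).
It fails at once if a button is pressed harder than 20 N (contact force between any of button_sprocket, button_shaft, button_ring, button_flange and anything else above 20 N).
It fails at once if a part in a bin is lifted, carried or shifted by more than 20 mm (distance of any of sprocket, shaft, ring, flange from where it was at the start of the episode above 0.02 m).
It fails at once if the can, carton, wrench or gear is lifted, carried or shifted by more than 20 mm (distance of any of can, carton, wrench, gear from where it was at the start of the episode above 0.02 m).
It also fails if it takes over 48 s, if anything falls off the work surface, if the arm or the gripper's body presses on something with over 40 N, if the wrist force passes 120 N, or if a joint passes its speed limit or range.

## Working session

There is one attempt and no reset: what is moved stays moved. The work goes in short steps, Python scripts to look and compute and a tool call to move; the robot and the scene stay as the last step left them, time stands still between calls to the robot, and variables do not carry over. Pictures are saved under pics/ and viewed, at most 10 in all, crops included, and the job is handed in when it is done.

Besides the shell and the picture viewer there is one more tool, called after "Emit:" as name([rows], argument=value, ...), one row to a line, values as JSON. apply_moves: Moves the arm, as the interface text tells. Its arguments: {"type":"object","properties":{"deltas":{"type":"array"},"force":{"type":"number"}},"required":["deltas"]}

```bash
mkdir -p pics; cat > h.py <<'E'
import numpy as np, cv2
from workcell import *
def ray(c,uv):
    R=cv2.Rodrigues(np.array(c["rvec"],float))[0];K=np.array(c["mtx"],float);t=np.array(c["tvec"],float).ravel()
    d=np.linalg.inv(K)@[uv[0],uv[1],1]
    return -R.T@t, R.T@d
def at(c,uv,z):
    o,d=ray(c,uv); return o+d*(z-o[2])/d[2]
E
python3 - <<'E'
from h import *
o=get_obs();print(o["time"],o["eef_pos"],o["eef_rot"],o["ft_force"])
for n in("scene","side"):
    c=capture(n);cv2.imwrite(f"pics/{n}0.png",c["image"])
    print(n,ray(c,(280,210))[0])
    for b in("sprocket","shaft","ring","flange"):
        for f,k,z in((pinpoint,"top_"+b,.067),(boxes_of,b,.015),(pinpoint,"bin_"+b,0)):
            for r in f(c,k)[:3]: print(k,np.round(r["uv"],1),round(r["p"],2),np.round(at(c,r["uv"],z),3))
E
```

```text
0.0 [ 0.21735155 -0.69107997  0.19350764] [-7.67848536e-04  9.88408339e-01  1.51816750e-01 -2.02063225e-04] [-0.2415776   0.38824063  0.22129407]
scene [1.16087666 0.67982914 0.77095759]
top_sprocket [309.9 240. ] 0.58 [0.495 0.119 0.067]
top_sprocket [285.3 268.5] 0.57 [0.632 0.156 0.067]
sprocket [284.8 266.9] 0.81 [0.589 0.112 0.015]
sprocket [360.8 247.9] 0.67 [0.359 0.21  0.015]
sprocket [261.  210.4] 0.54 [ 0.451 -0.149  0.015]
bin_sprocket [295.4 263.3] 0.6 [0.544 0.111 0.   ]
bin_sprocket [325.5 310.3] 0.2 [ 0.614  0.29  -0.   ]
top_shaft [346.6 277.5] 0.42 [0.538 0.29  0.067]
top_shaft [388.  338.9] 0.41 [0.622 0.472 0.067]
top_shaft [294.8 262.1] 0.15 [0.595 0.156 0.067]
shaft [313.7 239.8] 0.74 [0.436 0.085 0.015]
shaft [321.5 308.8] 0.56 [0.628 0.287 0.015]
shaft [285.6 264. ] 0.49 [0.579 0.105 0.015]
bin_shaft [322.7 307.8] 0.6 [0.613 0.279 0.   ]
top_ring [263.  206.1] 0.42 [ 0.479 -0.106  0.067]
bin_ring [244.4 233.6] 0.67 [ 0.565 -0.102  0.   ]
top_flange [229.5 185.8] 0.58 [ 0.481 -0.283  0.067]
bin_flange [213.1 205.9] 0.57 [ 0.545 -0.303  0.   ]
bin_flange [347.9 2
[... 175 characters left out ...]
7]
sprocket [237.8 246. ] 0.57 [0.585 0.105 0.015]
bin_sprocket [250.9 251.4] 0.96 [0.55  0.109 0.   ]
top_shaft [237.2 247.9] 0.54 [0.577 0.149 0.067]
top_shaft [244.4 296.1] 0.52 [0.541 0.283 0.067]
shaft [207.4 305.1] 0.84 [0.632 0.284 0.015]
bin_shaft [265.4 150.1] 0.74 [ 0.552 -0.298 -0.   ]
bin_shaft [215.8 307.1] 0.65 [ 0.614  0.279 -0.   ]
top_ring [284.  177.9] 0.41 [ 0.479 -0.106  0.067]
ring [247.5 184.6] 0.55 [ 0.588 -0.122  0.015]
bin_ring [258.7 191.7] 0.8 [ 0.554 -0.11  -0.   ]
bin_ring [325.9 288.4] 0.61 [0.352 0.205 0.   ]
top_flange [291.7 138.9] 0.67 [ 0.467 -0.279  0.067]
flange [259.9 147.2] 0.79 [ 0.569 -0.293  0.015]
bin_flange [268.3 152.9] 0.75 [ 0.542 -0.285  0.   ]
```

```bash
python3 -c "
import cv2
a=cv2.imread('pics/scene0.png')[140:380,150:470];b=cv2.imread('pics/side0.png')[100:350,150:390]
cv2.imwrite('pics/sc.png',cv2.resize(a,None,fx=2.5,fy=2.5,interpolation=2));cv2.imwrite('pics/si.png',cv2.resize(b,None,fx=2.4,fy=2.4,interpolation=2))"
```

```text
(no output)
```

View pics/sc.png

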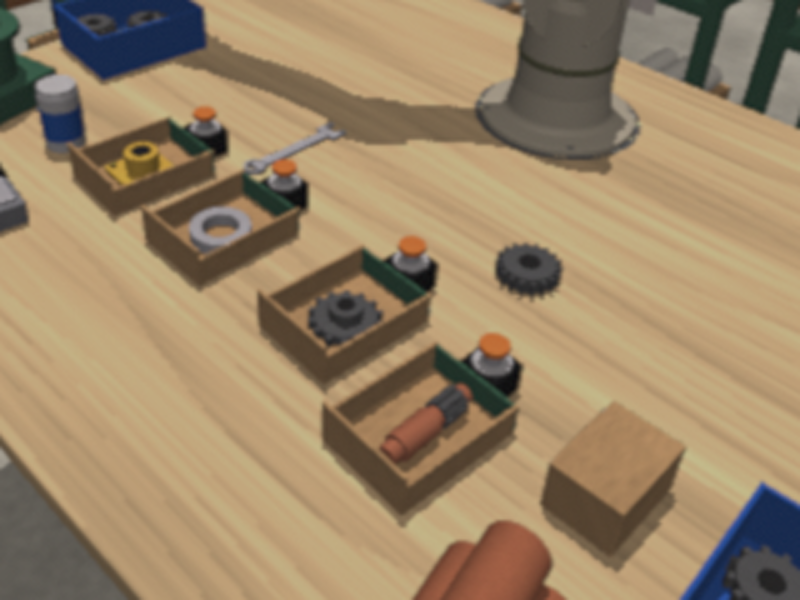

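View pics/si.png

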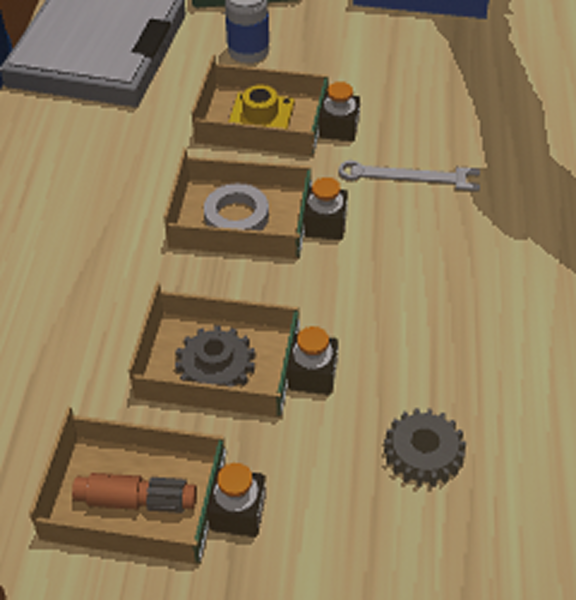

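```bash
python3 - <<'E'
from h import *
from scipy.spatial.transform import Rotation as Ro
P={}
for n in("scene","side"):
    c=capture(n);h=cv2.cvtColor(c["image"],cv2.COLOR_BGR2HSV)
    m=cv2.inRange(h,(6,190,150),(16,255,255))
    N,_,s,ce=cv2.connectedComponentsWithStats(m)
    for i in range(1,N):
        if s[i,4]>25:
            p=at(c,ce[i],.063)
            if .4<p[0]<.7 and abs(p[1])<.4: print(n,ce[i].round(1),s[i,2:],p.round(4)); P.setdefault(n,[]).append((p[1],ray(c,ce[i])))
for a,b in zip(sorted(P["scene"],key=lambda t:t[0]),sorted(P["side"],key=lambda t:t[0])):
    (o1,d1),(o2,d2)=a[1],b[1]
    t=np.linalg.lstsq(np.c_[d1,-d2],o2-o1,rcond=None)[0]
    print("tri",((o1+d1*t[0]+o2+d2*t[1])/2).round(4), np.linalg.norm(o1+d1*t[0]-o2-d2*t[1]).round(4))
o=get_obs();q=o["eef_rot"];print(o["time"],Ro.from_quat(np.roll(q,-1)).as_matrix().round(3))
E
```

```text
side [291.3 137.3] [10  6 48] [ 0.4692 -0.2918  0.063 ]
side [285.4 177.6] [11  8 66] [ 0.4753 -0.1118  0.063 ]
side [279.9 240.9] [13 10 96] [0.4731 0.1158 0.063 ]
side [247.4 298.6] [ 14  12 129] [0.5338 0.2862 0.063 ]Traceback (most recent call last):
  File "<stdin>", line 12, in <module>
KeyError: 'scene'
```

```bash
python3 - <<'E'
from h import *
from scipy.spatial.transform import Rotation as Ro
P={}
for n in("scene","side"):
    c=capture(n);h=cv2.cvtColor(c["image"],cv2.COLOR_BGR2HSV)
    if n=="scene": print(h[238,314],h[278,347])
    m=cv2.inRange(h,(7,185,110),(17,255,255))
    N,_,s,ce=cv2.connectedComponentsWithStats(m)
    for i in range(1,N):
        if s[i,4]>25:
            p=at(c,ce[i],.063)
            if .4<p[0]<.7 and abs(p[1])<.4: print(n,ce[i].round(1),s[i,2:],p.round(4)); P.setdefault(n,[]).append((p[1],ray(c,ce[i])))
for a,b in zip(sorted(P["scene"],key=lambda t:t[0]),sorted(P["side"],key=lambda t:t[0])):
    (o1,d1),(o2,d2)=a[1],b[1]
    t=np.linalg.lstsq(np.c_[d1,-d2],o2-o1,rcond=None)[0]
    print("tri",((o1+d1*t[0]+o2+d2*t[1])/2).round(4), np.linalg.norm(o1+d1*t[0]-o2-d2*t[1]).round(4))
o=get_obs();q=o["eef_rot"];print(o["time"],Ro.from_quat(np.roll(q,-1)).as_matrix().round(3))
E
```

```text
[ 12 182 191] [ 12 180 191]
side [291.3 137.2] [10  7 55] [ 0.4694 -0.2923  0.063 ]
side [285.3 177.7] [11  8 73] [ 0.4756 -0.1112  0.063 ]
side [279.9 241.1] [ 13  11 110] [0.4731 0.1165 0.063 ]
side [247.4 299. ] [ 14  13 147] [0.5339 0.2872 0.063 ]Traceback (most recent call last):
  File "<stdin>", line 13, in <module>
KeyError: 'scene'
```

```bash
python3 - <<'E'
from h import *
from scipy.spatial.transform import Rotation as Ro
P={}
for n in("scene","side"):
    c=capture(n);h=cv2.cvtColor(c["image"],cv2.COLOR_BGR2HSV)
    m=cv2.inRange(h,(8,155,110),(17,255,255))
    N,_,s,ce=cv2.connectedComponentsWithStats(m)
    for i in range(1,N):
        if 25<s[i,4]<250:
            p=at(c,ce[i],.063)
            if .4<p[0]<.56 and abs(p[1])<.4: print(n,ce[i].round(1),s[i,2:],p.round(4)); P.setdefault(n,[]).append((p[1],ray(c,ce[i])))
for a,b in zip(sorted(P["scene"],key=lambda t:t[0]),sorted(P["side"],key=lambda t:t[0])):
    (o1,d1),(o2,d2)=a[1],b[1]
    t=np.linalg.lstsq(np.c_[d1,-d2],o2-o1,rcond=None)[0]
    print("tri",((o1+d1*t[0]+o2+d2*t[1])/2).round(4), np.linalg.norm(o1+d1*t[0]-o2-d2*t[1]).round(4))
o=get_obs();q=o["eef_rot"];print(o["time"],Ro.from_quat(np.roll(q,-1)).as_matrix().round(3))
E
```

```text
scene [231.2 184.9] [ 8  5 31] [ 0.4693 -0.2892  0.063 ]
scene [263.4 206.5] [ 9  6 41] [ 0.4755 -0.1082  0.063 ]
scene [314.5 238.1] [10  7 57] [0.4744 0.1189 0.063 ]
scene [347.4 277.9] [12  9 84] [0.5341 0.2898 0.063 ]
side [291.3 137.1] [10  7 59] [ 0.4694 -0.293   0.063 ]
side [285.3 177.6] [12  8 77] [ 0.4755 -0.1117  0.063 ]
side [280. 241.] [ 13  11 114] [0.473  0.1161 0.063 ]
side [247.4 298.8] [ 14  13 151] [0.5339 0.2868 0.063 ]
tri [ 0.4692 -0.2903  0.0637] 0.0024
tri [ 0.4753 -0.1093  0.0636] 0.0025
tri [0.473  0.1168 0.0622] 0.0022
tri [0.5339 0.2885 0.0634] 0.0025
1.6 [[ 0.954  0.3   -0.   ]
 [ 0.3   -0.954  0.   ]
 [-0.    -0.    -1.   ]]
```

Emit:
apply_moves([
  {"hand": 255,"dp": [3,4,0],"rotation": [0,0,0]},
  {"hand": 255,"dp": [6,8,0],"rotation": [0,0,0]},
  {"hand": 255,"dp": [9,12.5,0],"rotation": [0,0,0]},
  {"hand": 255,"dp": [12,17,0],"rotation": [0,0,0]},
  {"hand": 255,"dp": [15,21.5,0],"rotation": [0,0,0]},
  {"hand": 255,"dp": [18,26,0],"rotation": [0,0,0]},
  {"hand": 255,"dp": [21,30.5,0],"rotation": [0,0,0]},
  {"hand": 255,"dp": [24,35,0],"rotation": [0,0,0]},
  {"hand": 255,"dp": [26,39,0],"rotation": [0,0,0]},
  {"hand": 255,"dp": [26,39,0],"rotation": [0,0,0]},
], force=30)

```text
time: 2.85
eef_pos: [0.4798, -0.2977, 0.1945]
eef_rot: [-0.001, 0.988, 0.155, 0.001]
ft_force: [-0.9, -1.2, -0.1]
finger_gap: -0.0001
gripper_force: 0.0
```

Emit:
apply_moves([
  {"hand": 255,"dp": [0,5,0],"rotation": [0,0,0]},
  {"hand": 255,"dp": [0,10,0],"rotation": [0,0,0]},
  {"hand": 255,"dp": [0,15,0],"rotation": [0,0,0]},
  {"hand": 255,"dp": [0,20,0],"rotation": [0,0,0]},
  {"hand": 255,"dp": [0,25,0],"rotation": [0,0,0]},
  {"hand": 255,"dp": [-0.4,30,-1],"rotation": [0,0,0]},
  {"hand": 255,"dp": [-0.4,35,-3],"rotation": [0,0,0]},
  {"hand": 255,"dp": [-0.4,39,-5],"rotation": [0,0,0]},
  {"hand": 255,"dp": [-0.4,41.8,-8],"rotation": [0,0,0]},
  {"hand": 255,"dp": [-0.4,41.8,-10],"rotation": [0,0,0]},
])

```text
time: 4.1
eef_pos: [0.4739, 0.1181, 0.0934]
eef_rot: [-0.0, 0.988, 0.153, 0.0]
ft_force: [0.6, -0.8, -0.7]
finger_gap: -0.0
gripper_force: 0.0
```

Emit:
apply_moves([
  {"hand": 255,"dp": [0,0,0],"rotation": [0,0,0]},
  {"hand": 255,"dp": [0,0,0],"rotation": [0,0,0]},
])

```text
time: 4.35
eef_pos: [0.4741, 0.1156, 0.095]
eef_rot: [0.0, 0.989, 0.151, 0.0]
ft_force: [-0.3, -0.6, -0.8]
finger_gap: -0.0001
gripper_force: 0.0
```

```bash
python3 - <<'E'
from h import *
o=get_obs();print(o["eef_pos"],o["ft_force"],o["q"])
a=capture("scene")["image"][200:300,270:410];b=capture("side")["image"][190:290,210:350]
cv2.imwrite("pics/a1.png",cv2.resize(np.vstack([a,b]),None,fx=3,fy=3,interpolation=2))
E
```

```text
[0.4740869  0.11559508 0.09499768] [-0.28275099 -0.58893461 -0.81766088] [-0.29503042  0.47613173 -0.08379582  2.22241942  0.09002731  0.4455759
 -1.71821902]
```

View pics/a1.png

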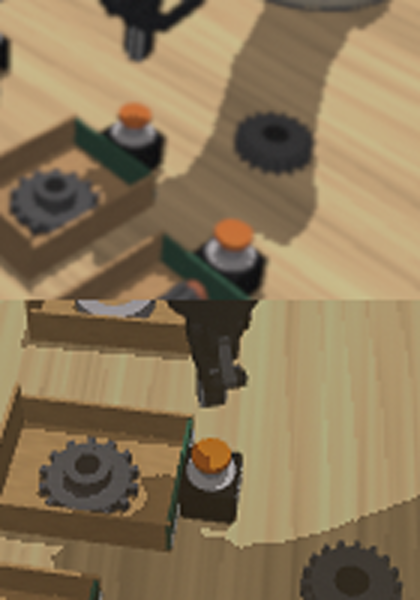

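```bash
python3 - <<'E'
from h import *
cs=[capture("scene"),capture("side")]
o=get_obs()
for c,uv in zip(cs,[(316,218.5),(280,224.5)]):
    p=cv2.projectPoints(np.array([o["eef_pos"],[.473,.117,.067]]),np.array(c["rvec"]),np.array(c["tvec"]),np.array(c["mtx"]),None)[0]
    print(p.reshape(-1,2).round(1))
(o1,d1),(o2,d2)=[ray(c,u) for c,u in zip(cs,[(316,218.5),(280,224.5)])]
t=np.linalg.lstsq(np.c_[d1,-d2],o2-o1,rcond=None)[0];print(o1+d1*t[0],o2+d2*t[1])
i=np.hstack([cs[0]["image"][190:250,280:350],cs[1]["image"][190:250,245:315]])
cv2.imwrite("pics/a2.png",cv2.resize(i,None,fx=5,fy=5,interpolation=cv2.INTER_NEAREST))
c=capture("wrist");cv2.imwrite("pics/w.png",c["image"])
E
```

```text
[[314.5 229. ]
 [314.4 236.5]]
[[279.5 232.9]
 [279.9 240.3]]
[0.472937   0.11731043 0.13313809] [0.47284422 0.11917517 0.13159356]
```

View pics/a2.png

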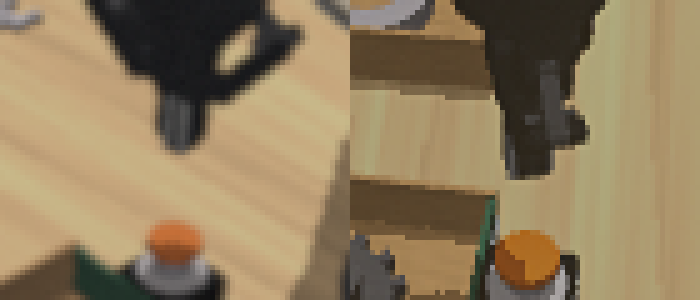

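View pics/w.png

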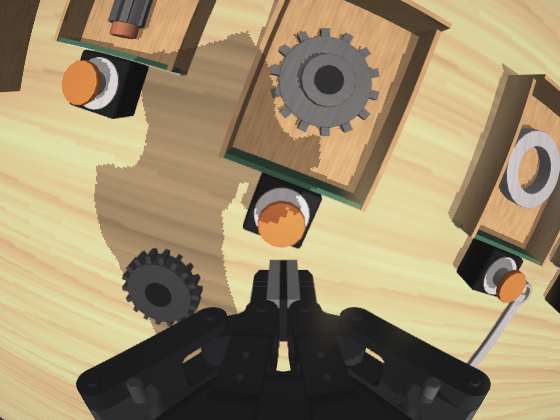

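The fingertip looks to sit about 3 cm higher than the reported TCP (tip at scene (316,220), side (281,226); button 237/240 row), so I'll descend gently by force.

Emit:
apply_moves([
  {"hand": 255,"dp": [0,0,-0.5],"rotation": [0,0,0]},
  {"hand": 255,"dp": [0,0,-1],"rotation": [0,0,0]},
  {"hand": 255,"dp": [0,0,-1.5],"rotation": [0,0,0]},
  {"hand": 255,"dp": [0,0,-2],"rotation": [0,0,0]},
  {"hand": 255,"dp": [0,0,-2],"rotation": [0,0,0]},
])

```text
time: 5.22
eef_pos: [0.4733, 0.1164, 0.0739]
eef_rot: [0.0, 0.988, 0.152, -0.001]
ft_force: [-0.8, -0.7, 0.2]
finger_gap: -0.0001
gripper_force: 0.0
```

```bash
python3 - <<'E'
from h import *
cs=[capture("scene"),capture("side")]
o=get_obs();print(o["eef_pos"],o["ft_force"])
i=np.hstack([cs[0]["image"][190:250,280:350],cs[1]["image"][190:250,245:315]])
cv2.imwrite("pics/a3.png",cv2.resize(i,None,fx=5,fy=5,interpolation=cv2.INTER_NEAREST))
E
```

```text
[0.47349631 0.11644018 0.07428054] [-0.58527647 -0.81815081 -0.1431205 ]
```

View pics/a3.png

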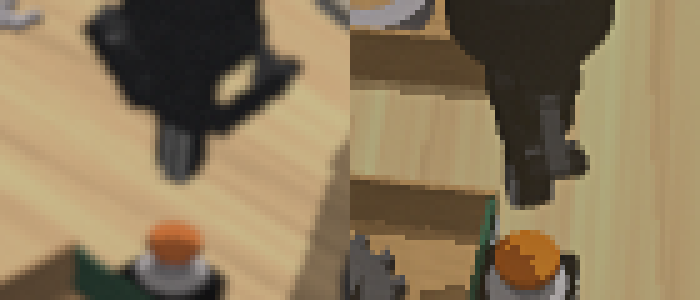

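Emit:
apply_moves([
  {"hand": 255,"dp": [0,0,-0.4],"rotation": [0,0,0]},
  {"hand": 255,"dp": [0,0,-0.8],"rotation": [0,0,0]},
  {"hand": 255,"dp": [0,0,-1.2],"rotation": [0,0,0]},
  {"hand": 255,"dp": [0,0,-1.2],"rotation": [0,0,0]},
])

```text
time: 5.82
eef_pos: [0.4734, 0.1164, 0.062]
eef_rot: [0.0, 0.988, 0.152, -0.0]
ft_force: [0.7, -0.6, -0.4]
finger_gap: -0.0
gripper_force: 0.0
```

Emit:
apply_moves([
  {"hand": 255,"dp": [0,0,-0.3],"rotation": [0,0,0]},
  {"hand": 255,"dp": [0,0,-0.6],"rotation": [0,0,0]},
  {"hand": 255,"dp": [0,0,-0.6],"rotation": [0,0,0]},
])

```text
time: 6.2
eef_pos: [0.4734, 0.1164, 0.0562]
eef_rot: [0.0, 0.988, 0.152, -0.0]
ft_force: [0.6, -0.1, -0.0]
finger_gap: 0.0001
gripper_force: 0.0
```

Emit:
apply_moves([
  {"hand": 255,"dp": [0,0,-0.3],"rotation": [0,0,0]},
  {"hand": 255,"dp": [0,0,-0.6],"rotation": [0,0,0]},
  {"hand": 255,"dp": [0,0,-0.6],"rotation": [0,0,0]},
])

```text
time: 6.58
eef_pos: [0.4734, 0.1164, 0.0501]
eef_rot: [0.0, 0.988, 0.152, -0.0]
ft_force: [-0.2, -0.5, 0.1]
finger_gap: 0.0004
gripper_force: 0.0
```

Emit:
apply_moves([
  {"hand": 255,"dp": [0,0,-0.2],"rotation": [0,0,0]},
  {"hand": 255,"dp": [0,0,-0.4],"rotation": [0,0,0]},
  {"hand": 255,"dp": [0,0,-0.4],"rotation": [0,0,0]},
])

```text
time: 6.95
eef_pos: [0.4735, 0.1164, 0.0462]
eef_rot: [0.0, 0.988, 0.152, -0.0]
ft_force: [0.7, -0.2, 0.1]
finger_gap: 0.0003
gripper_force: 0.0
```

```bash
python3 - <<'E'
from h import *
cs=[capture("scene"),capture("side")]
o=get_obs();print(o["eef_pos"],o["ft_force"])
i=np.hstack([cs[0]["image"][190:250,280:350],cs[1]["image"][190:250,245:315]])
cv2.imwrite("pics/a4.png",cv2.resize(i,None,fx=5,fy=5,interpolation=cv2.INTER_NEAREST))
E
```

```text
[0.4735273  0.11641313 0.046343  ] [-0.20017501 -0.11583461 -0.33358322]
```

View pics/a4.png

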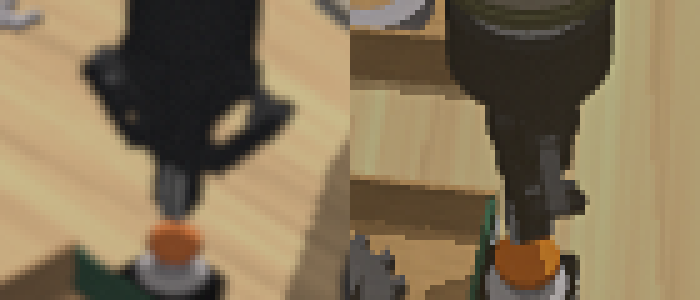

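The tip is just above the button (scene crop row 220, side row 240) and centred on it.

Emit:
apply_moves([
  {"hand": 255,"dp": [0,0,-0.15],"rotation": [0,0,0]},
  {"hand": 255,"dp": [0,0,-0.3],"rotation": [0,0,0]},
  {"hand": 255,"dp": [0,0,-0.3],"rotation": [0,0,0]},
])

```text
time: 7.42
eef_pos: [0.4735, 0.1164, 0.0432]
eef_rot: [0.0, 0.988, 0.152, -0.0]
ft_force: [0.2, 0.2, -0.4]
finger_gap: -0.0004
gripper_force: 0.0
```

Emit:
apply_moves([
  {"hand": 255,"dp": [0,0,-0.15],"rotation": [0,0,0]},
  {"hand": 255,"dp": [0,0,-0.3],"rotation": [0,0,0]},
  {"hand": 255,"dp": [0,0,-0.3],"rotation": [0,0,0]},
])

```text
time: 7.8
eef_pos: [0.4735, 0.1164, 0.0402]
eef_rot: [0.0, 0.988, 0.152, -0.0]
ft_force: [0.0, 0.1, 0.0]
finger_gap: 0.0001
gripper_force: 0.0
```

Emit:
apply_moves([
  {"hand": 255,"dp": [0,0,-0.15],"rotation": [0,0,0]},
  {"hand": 255,"dp": [0,0,-0.3],"rotation": [0,0,0]},
  {"hand": 255,"dp": [0,0,-0.3],"rotation": [0,0,0]},
])

```text
time: 8.18
eef_pos: [0.4735, 0.1164, 0.0373]
eef_rot: [0.0, 0.988, 0.152, -0.0]
ft_force: [0.9, 0.5, -0.9]
finger_gap: -0.0001
gripper_force: 0.0
```

Emit:
apply_moves([
  {"hand": 255,"dp": [0,0,-0.15],"rotation": [0,0,0]},
  {"hand": 255,"dp": [0,0,-0.3],"rotation": [0,0,0]},
  {"hand": 255,"dp": [0,0,-0.3],"rotation": [0,0,0]},
])

```text
time: 8.55
eef_pos: [0.4735, 0.1164, 0.0343]
eef_rot: [0.0, 0.988, 0.152, -0.0]
ft_force: [-0.0, -0.1, -1.2]
finger_gap: 0.0003
gripper_force: 0.0
```

Emit:
apply_moves([
  {"hand": 255,"dp": [0,0,-0.1],"rotation": [0,0,0]},
  {"hand": 255,"dp": [0,0,-0.2],"rotation": [0,0,0]},
  {"hand": 255,"dp": [0,0,-0.2],"rotation": [0,0,0]},
])

```text
time: 8.93
eef_pos: [0.4735, 0.1164, 0.0323]
eef_rot: [0.0, 0.988, 0.152, -0.0]
ft_force: [-0.5, -1.0, 0.4]
finger_gap: 0.0005
gripper_force: 0.0
```

```bash
python3 - <<'E'
from h import *
cs=[capture("scene"),capture("side")]
for _ in range(3):
    o=get_obs();print(o["eef_pos"],o["ft_force"],o["wrist_torque"])
i=np.hstack([cs[0]["image"][190:250,280:350],cs[1]["image"][190:250,245:315]])
cv2.imwrite("pics/a5.png",cv2.resize(i,None,fx=5,fy=5,interpolation=cv2.INTER_NEAREST))
E
```

```text
[0.47353873 0.11642252 0.03235433] [-0.07927466  0.32454841 -0.73496968] [ 0.02651332 -0.00107401 -0.02401596]
[0.47353873 0.11642252 0.03235433] [-0.07927466  0.32454841 -0.73496968] [ 0.02651332 -0.00107401 -0.02401596]
[0.47353873 0.11642252 0.03235433] [-0.07927466  0.32454841 -0.73496968] [ 0.02651332 -0.00107401 -0.02401596]
```

View pics/a5.png

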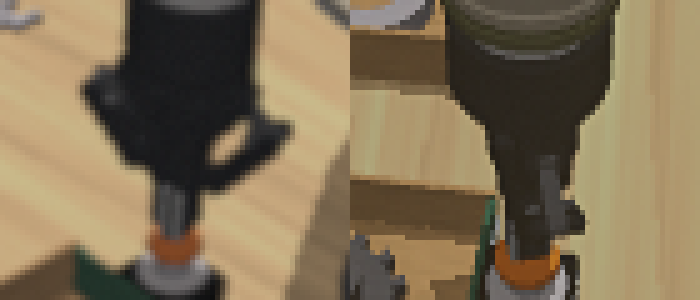

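The tip is now over the button's centre (scene crop row ~238, side ~260), and the button hasn't moved. Contact should come very soon.

Emit:
apply_moves([
  {"hand": 255,"dp": [0,0,-0.1],"rotation": [0,0,0]},
  {"hand": 255,"dp": [0,0,-0.2],"rotation": [0,0,0]},
  {"hand": 255,"dp": [0,0,-0.2],"rotation": [0,0,0]},
])

```text
time: 9.4
eef_pos: [0.4735, 0.1164, 0.0303]
eef_rot: [0.0, 0.988, 0.152, -0.0]
ft_force: [0.1, 1.0, -0.5]
finger_gap: 0.0002
gripper_force: 0.0
```

Emit:
apply_moves([
  {"hand": 255,"dp": [0,0,-0.1],"rotation": [0,0,0]},
  {"hand": 255,"dp": [0,0,-0.2],"rotation": [0,0,0]},
  {"hand": 255,"dp": [0,0,-0.2],"rotation": [0,0,0]},
])

```text
time: 9.78
eef_pos: [0.4736, 0.1164, 0.0283]
eef_rot: [0.0, 0.988, 0.152, -0.0]
ft_force: [-0.2, -0.3, -1.0]
finger_gap: -0.0001
gripper_force: 0.0
```

Emit:
apply_moves([
  {"hand": 255,"dp": [0,0,-0.1],"rotation": [0,0,0]},
  {"hand": 255,"dp": [0,0,-0.2],"rotation": [0,0,0]},
  {"hand": 255,"dp": [0,0,-0.2],"rotation": [0,0,0]},
])

```text
time: 10.15
eef_pos: [0.4736, 0.1164, 0.0263]
eef_rot: [0.0, 0.988, 0.152, -0.0]
ft_force: [0.5, 0.4, 2.4]
finger_gap: 0.0001
gripper_force: 1.2
```

```bash
python3 - <<'E'
from h import *
a5=cv2.imread("pics/a5.png")[2::5,2::5].astype(int); 
i=np.hstack([capture("scene")["image"][190:250,280:350],capture("side")["image"][190:250,245:315]])
cv2.imwrite("pics/a6.png",cv2.resize(i,None,fx=5,fy=5,interpolation=cv2.INTER_NEAREST))
a4=cv2.imread("pics/a4.png")[2::5,2::5]
for n,im in(("a4",a4),("a5",a5),("now",i)):
    for col in(34,70+34,70+36): print(n,col,[tuple(im[r,col]) [2]-im[r,col][0] for r in range(40,60)])
E
```

```text
a4 34 [np.uint8(0), np.uint8(255), np.uint8(255), np.uint8(26), np.uint8(89), np.uint8(124), np.uint8(105), np.uint8(91), np.uint8(91), np.uint8(90), np.uint8(91), np.uint8(88), np.uint8(60), np.uint8(13), np.uint8(1), np.uint8(1), np.uint8(2), np.uint8(3), np.uint8(3), np.uint8(2)]
a4 104 [np.uint8(16), np.uint8(17), np.uint8(16), np.uint8(16), np.uint8(18), np.uint8(16), np.uint8(15), np.uint8(12), np.uint8(37), np.uint8(107), np.uint8(103), np.uint8(102), np.uint8(102), np.uint8(102), np.uint8(105), np.uint8(103), np.uint8(92), np.uint8(75), np.uint8(1), np.uint8(6)]
a4 106 [np.uint8(13), np.uint8(14), np.uint8(14), np.uint8(15), np.uint8(15), np.uint8(14), np.uint8(12), np.uint8(18), np.uint8(82), np.uint8(103), np.uint8(100), np.uint8(102), np.uint8(101), np.uint8(101), np.uint8(104), np.uint8(103), np.uint8(100), np.uint8(76), np.uint8(1), np.uint8(6)]
a5 34 [np.int64(1), np.int64(1), np.int64(1), np.int64(2), np.int64(1), np.int64(0), np.int64(-1), np.int64(18), np.int64(67), np.int64(90), np.int64(92), np.int64(88), np.int64(59), np.int64(13), np.int64(1), np.int64(1), np.int
[... 842 characters left out ...]
, np.uint8(2), np.uint8(3), np.uint8(2), np.uint8(2)]
now 104 [np.uint8(13), np.uint8(13), np.uint8(14), np.uint8(14), np.uint8(18), np.uint8(17), np.uint8(16), np.uint8(15), np.uint8(18), np.uint8(16), np.uint8(15), np.uint8(13), np.uint8(13), np.uint8(37), np.uint8(109), np.uint8(104), np.uint8(106), np.uint8(79), np.uint8(38), np.uint8(3)]
now 106 [np.uint8(15), np.uint8(14), np.uint8(14), np.uint8(7), np.uint8(13), np.uint8(14), np.uint8(13), np.uint8(13), np.uint8(13), np.uint8(16), np.uint8(16), np.uint8(12), np.uint8(13), np.uint8(58), np.uint8(109), np.uint8(104), np.uint8(109), np.uint8(79), np.uint8(39), np.uint8(4)]<stdin>:7: RuntimeWarning: overflow encountered in scalar subtract
```

Contact: +2.4 N, and the button has moved about 2 mm. Now push it further in, gently.

Emit:
apply_moves([
  {"hand": 255,"dp": [0,0,-0.1],"rotation": [0,0,0]},
  {"hand": 255,"dp": [0,0,-0.2],"rotation": [0,0,0]},
  {"hand": 255,"dp": [0,0,-0.3],"rotation": [0,0,0]},
  {"hand": 255,"dp": [0,0,-0.4],"rotation": [0,0,0]},
  {"hand": 255,"dp": [0,0,-0.4],"rotation": [0,0,0]},
])

```text
time: 10.88
eef_pos: [0.4736, 0.1164, 0.0223]
eef_rot: [-0.0, 0.988, 0.152, -0.0]
ft_force: [-1.6, -0.3, 2.7]
finger_gap: 0.0001
gripper_force: 1.4
```

Emit:
apply_moves([
  {"hand": 255,"dp": [0,0,-0.1],"rotation": [0,0,0]},
  {"hand": 255,"dp": [0,0,-0.2],"rotation": [0,0,0]},
  {"hand": 255,"dp": [0,0,-0.3],"rotation": [0,0,0]},
  {"hand": 255,"dp": [0,0,-0.4],"rotation": [0,0,0]},
  {"hand": 255,"dp": [0,0,-0.4],"rotation": [0,0,0]},
])

```text
time: 11.5
eef_pos: [0.4736, 0.1164, 0.0183]
eef_rot: [0.0, 0.988, 0.152, -0.0]
ft_force: [-0.5, -0.6, 4.2]
finger_gap: 0.0001
gripper_force: 2.2
```

Emit:
apply_moves([
  {"hand": 255,"dp": [0,0,2],"rotation": [0,0,0]},
  {"hand": 255,"dp": [0,0,5],"rotation": [0,0,0]},
  {"hand": 255,"dp": [0,0,8],"rotation": [0,0,0]},
  {"hand": 255,"dp": [0,0,8],"rotation": [0,0,0]},
])

```text
time: 12.0
eef_pos: [0.4747, 0.1167, 0.1]
eef_rot: [-0.0, 0.988, 0.152, 0.002]
ft_force: [0.5, -0.4, -1.1]
finger_gap: 0.0002
gripper_force: 0.0
```

```bash
cat > b.py <<'E'
from h import *
P={}
for n in("scene","side"):
    c=capture(n);h=cv2.cvtColor(c["image"],cv2.COLOR_BGR2HSV)
    m=cv2.inRange(h,(8,155,80),(17,255,255))
    N,_,s,ce=cv2.connectedComponentsWithStats(m)
    for i in range(1,N):
        if 25<s[i,4]<250:
            p=at(c,ce[i],.063)
            if .4<p[0]<.56 and abs(p[1])<.4: print(n,ce[i].round(1),s[i,2:],p.round(4)); P.setdefault(n,[]).append((p[1],ray(c,ce[i])))
for a in P["scene"]:
  for b in P["side"]:
    if abs(a[0]-b[0])>.03: continue
    (o1,d1),(o2,d2)=a[1],b[1]
    t=np.linalg.lstsq(np.c_[d1,-d2],o2-o1,rcond=None)[0]
    print("tri",((o1+d1*t[0]+o2+d2*t[1])/2).round(4))
o=get_obs();print(o["time"],o["eef_pos"])
E
python3 b.py
```

```text
scene [231.2 184.9] [ 8  5 31] [ 0.4693 -0.2892  0.063 ]
scene [263.4 206.5] [ 9  6 41] [ 0.4755 -0.1082  0.063 ]
scene [314.2 240.6] [10  8 56] [0.4837 0.1264 0.063 ]
scene [347.3 277.6] [12 10 93] [0.5334 0.2889 0.063 ]
side [280.  243.7] [ 13  12 123] [0.4724 0.1245 0.063 ]
side [247.3 299.3] [ 15  14 164] [0.5339 0.2879 0.063 ]
tri [0.4729 0.1171 0.0521]
tri [0.5338 0.2888 0.0637]
12.1 [0.47355547 0.1163606  0.09817979]
```

The sprocket button is about 10 mm in. Next is the shaft bin.

Emit:
apply_moves([
  {"hand": 255,"dp": [1.5,4.3,0],"rotation": [0,0,0]},
  {"hand": 255,"dp": [3,8.6,0],"rotation": [0,0,0]},
  {"hand": 255,"dp": [4.5,13,0],"rotation": [0,0,0]},
  {"hand": 255,"dp": [6,17.2,0],"rotation": [0,0,0]},
  {"hand": 255,"dp": [6,17.2,-1],"rotation": [0,0,0]},
  {"hand": 255,"dp": [6,17.2,-3],"rotation": [0,0,0]},
  {"hand": 255,"dp": [6,17.2,-4.5],"rotation": [0,0,0]},
  {"hand": 255,"dp": [6,17.2,-5.5],"rotation": [0,0,0]},
  {"hand": 255,"dp": [6,17.2,-6],"rotation": [0,0,0]},
  {"hand": 255,"dp": [6,17.2,-6],"rotation": [0,0,0]},
])

```text
time: 13.35
eef_pos: [0.5336, 0.2882, 0.0382]
eef_rot: [0.0, 0.988, 0.152, -0.0]
ft_force: [-0.6, 0.4, 0.6]
finger_gap: 0.0002
gripper_force: 0.0
```

```bash
python3 - <<'E'
from h import *
o=get_obs();print(o["eef_pos"],o["ft_force"])
i=np.hstack([capture("scene")["image"][230:300,312:382],capture("side")["image"][250:320,212:282]])
cv2.imwrite("pics/b1.png",cv2.resize(i,None,fx=5,fy=5,interpolation=cv2.INTER_NEAREST))
E
```

```text
[0.53357012 0.28823946 0.03822643] [-0.62221249  0.42191996  0.62261961]
```

View pics/b1.png

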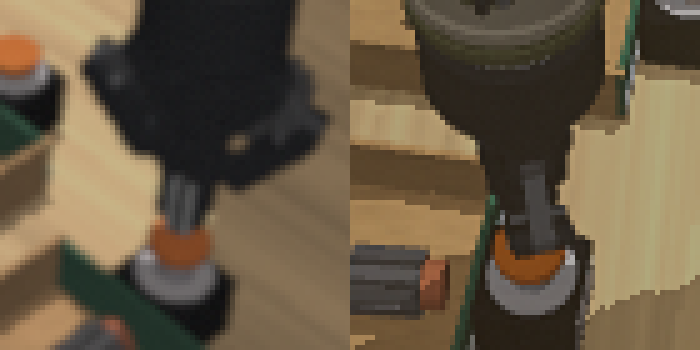

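The tip is just above the shaft button and centred (scene crop (180,235), side (530,250)). Same offset, so go down carefully.

Emit:
apply_moves([
  {"hand": 255,"dp": [0,0,-0.2],"rotation": [0,0,0]},
  {"hand": 255,"dp": [0,0,-0.4],"rotation": [0,0,0]},
  {"hand": 255,"dp": [0,0,-0.6],"rotation": [0,0,0]},
  {"hand": 255,"dp": [0,0,-0.7],"rotation": [0,0,0]},
  {"hand": 255,"dp": [0,0,-0.7],"rotation": [0,0,0]},
])

```text
time: 14.08
eef_pos: [0.5335, 0.2884, 0.0313]
eef_rot: [0.0, 0.988, 0.152, -0.0]
ft_force: [0.8, 0.1, -0.0]
finger_gap: -0.0002
gripper_force: 0.0
```

Emit:
apply_moves([
  {"hand": 255,"dp": [0,0,-0.1],"rotation": [0,0,0]},
  {"hand": 255,"dp": [0,0,-0.2],"rotation": [0,0,0]},
  {"hand": 255,"dp": [0,0,-0.3],"rotation": [0,0,0]},
  {"hand": 255,"dp": [0,0,-0.4],"rotation": [0,0,0]},
  {"hand": 255,"dp": [0,0,-0.5],"rotation": [0,0,0]},
  {"hand": 255,"dp": [0,0,-0.5],"rotation": [0,0,0]},
])

```text
time: 14.82
eef_pos: [0.5336, 0.2885, 0.0263]
eef_rot: [-0.0, 0.988, 0.152, 0.0]
ft_force: [-0.5, 0.3, 2.5]
finger_gap: -0.0002
gripper_force: 1.4
```

Contact as before; press 8 mm more, then retract.

Emit:
apply_moves([
  {"hand": 255,"dp": [0,0,-0.1],"rotation": [0,0,0]},
  {"hand": 255,"dp": [0,0,-0.2],"rotation": [0,0,0]},
  {"hand": 255,"dp": [0,0,-0.3],"rotation": [0,0,0]},
  {"hand": 255,"dp": [0,0,-0.4],"rotation": [0,0,0]},
  {"hand": 255,"dp": [0,0,-0.5],"rotation": [0,0,0]},
  {"hand": 255,"dp": [0,0,-0.6],"rotation": [0,0,0]},
  {"hand": 255,"dp": [0,0,-0.7],"rotation": [0,0,0]},
  {"hand": 255,"dp": [0,0,-0.8],"rotation": [0,0,0]},
  {"hand": 255,"dp": [0,0,-0.8],"rotation": [0,0,0]},
])

```text
time: 15.95
eef_pos: [0.5336, 0.2884, 0.0184]
eef_rot: [-0.0, 0.988, 0.152, 0.0]
ft_force: [-0.9, -0.2, 5.0]
finger_gap: -0.0003
gripper_force: 2.5
```

Emit:
apply_moves([
  {"hand": 255,"dp": [0,0,2],"rotation": [0,0,0]},
  {"hand": 255,"dp": [0,0,5],"rotation": [0,0,0]},
  {"hand": 255,"dp": [0,0,8],"rotation": [0,0,0]},
  {"hand": 255,"dp": [0,0,8],"rotation": [0,0,0]},
])

```text
time: 16.45
eef_pos: [0.5347, 0.289, 0.1001]
eef_rot: [-0.001, 0.988, 0.152, 0.002]
ft_force: [0.8, -0.1, -0.3]
finger_gap: -0.0001
gripper_force: 0.0
```

```bash
python3 b.py
```

```text
scene [231.3 184.9] [ 8  5 32] [ 0.4689 -0.2891  0.063 ]
scene [263.4 206.5] [ 9  6 41] [ 0.4755 -0.1082  0.063 ]
scene [314.1 240.6] [10  8 58] [0.4838 0.1261 0.063 ]
scene [346.8 280.8] [11  9 79] [0.5439 0.2954 0.063 ]
side [291.9 137.8] [10  8 60] [ 0.4674 -0.2895  0.063 ]
side [285.3 178. ] [12  9 85] [ 0.4753 -0.1099  0.063 ]
side [279.9 243.7] [ 13  12 122] [0.4724 0.1247 0.063 ]
side [247.6 301.7] [ 14  14 158] [0.5326 0.2941 0.063 ]
tri [ 0.4675 -0.291   0.0617]
tri [ 0.4752 -0.1089  0.0631]
tri [0.473  0.1169 0.052 ]
tri [0.5339 0.2886 0.0519]
16.55 [0.5333615  0.28823956 0.09798103]
```

Emit:
apply_moves([
  {"hand": 255,"dp": [-1,-5,0],"rotation": [0,0,0]},
  {"hand": 255,"dp": [-2,-10,0],"rotation": [0,0,0]},
  {"hand": 255,"dp": [-3,-15,0],"rotation": [0,0,0]},
  {"hand": 255,"dp": [-4,-20,0],"rotation": [0,0,0]},
  {"hand": 255,"dp": [-5,-25,0],"rotation": [0,0,0]},
  {"hand": 255,"dp": [-5.8,-30,0],"rotation": [0,0,0]},
  {"hand": 255,"dp": [-5.8,-35,0],"rotation": [0,0,0]},
  {"hand": 255,"dp": [-5.8,-39.8,0],"rotation": [0,0,0]},
  {"hand": 255,"dp": [-5.8,-39.8,-1],"rotation": [0,0,0]},
  {"hand": 255,"dp": [-5.8,-39.8,-2],"rotation": [0,0,0]},
])

```text
time: 17.8
eef_pos: [0.475, -0.1092, 0.0771]
eef_rot: [-0.0, 0.988, 0.152, -0.001]
ft_force: [-0.2, 0.5, -0.2]
finger_gap: 0.0001
gripper_force: 0.0
```

Emit:
apply_moves([
  {"hand": 255,"dp": [0,0,-1.5],"rotation": [0,0,0]},
  {"hand": 255,"dp": [0,0,-3],"rotation": [0,0,0]},
  {"hand": 255,"dp": [0,0,-4],"rotation": [0,0,0]},
  {"hand": 255,"dp": [0,0,-4],"rotation": [0,0,0]},
])

```text
time: 18.3
eef_pos: [0.475, -0.1084, 0.0374]
eef_rot: [-0.0, 0.988, 0.153, -0.001]
ft_force: [0.4, -0.5, 0.0]
finger_gap: 0.0004
gripper_force: 0.0
```

```bash
python3 - <<'E'
from h import *
o=get_obs();print(o["eef_pos"],o["ft_force"])
i=np.hstack([capture("scene")["image"][165:235,228:298],capture("side")["image"][130:200,250:320]])
cv2.imwrite("pics/c1.png",cv2.resize(i,None,fx=5,fy=5,interpolation=cv2.INTER_NEAREST))
E
```

```text
[ 0.47501613 -0.10841148  0.03737756] [ 0.35056533 -0.50257123  0.03270512]
```

View pics/c1.png

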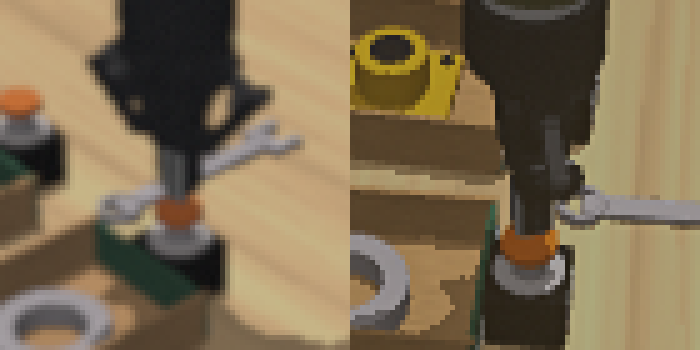

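The tip is centred above the ring button (scene crop (178,198), side (530,235)); the wrench is well below it. Continue down.

Emit:
apply_moves([
  {"hand": 255,"dp": [0,0,-0.2],"rotation": [0,0,0]},
  {"hand": 255,"dp": [0,0,-0.4],"rotation": [0,0,0]},
  {"hand": 255,"dp": [0,0,-0.6],"rotation": [0,0,0]},
  {"hand": 255,"dp": [0,0,-0.7],"rotation": [0,0,0]},
  {"hand": 255,"dp": [0,0,-0.7],"rotation": [0,0,0]},
])

```text
time: 19.02
eef_pos: [0.4755, -0.1096, 0.0313]
eef_rot: [-0.0, 0.988, 0.152, -0.0]
ft_force: [-0.0, -0.8, 0.8]
finger_gap: -0.0002
gripper_force: 0.0
```

Emit:
apply_moves([
  {"hand": 255,"dp": [0,0,-0.1],"rotation": [0,0,0]},
  {"hand": 255,"dp": [0,0,-0.2],"rotation": [0,0,0]},
  {"hand": 255,"dp": [0,0,-0.3],"rotation": [0,0,0]},
  {"hand": 255,"dp": [0,0,-0.4],"rotation": [0,0,0]},
  {"hand": 255,"dp": [0,0,-0.4],"rotation": [0,0,0]},
])

```text
time: 19.65
eef_pos: [0.4756, -0.1096, 0.0273]
eef_rot: [0.0, 0.988, 0.152, -0.0]
ft_force: [0.5, -0.6, 2.1]
finger_gap: -0.0
gripper_force: 0.9
```

Emit:
apply_moves([
  {"hand": 255,"dp": [0,0,-0.1],"rotation": [0,0,0]},
  {"hand": 255,"dp": [0,0,-0.2],"rotation": [0,0,0]},
  {"hand": 255,"dp": [0,0,-0.3],"rotation": [0,0,0]},
  {"hand": 255,"dp": [0,0,-0.4],"rotation": [0,0,0]},
  {"hand": 255,"dp": [0,0,-0.5],"rotation": [0,0,0]},
  {"hand": 255,"dp": [0,0,-0.6],"rotation": [0,0,0]},
  {"hand": 255,"dp": [0,0,-0.7],"rotation": [0,0,0]},
  {"hand": 255,"dp": [0,0,-0.8],"rotation": [0,0,0]},
  {"hand": 255,"dp": [0,0,-0.9],"rotation": [0,0,0]},
  {"hand": 255,"dp": [0,0,-0.9],"rotation": [0,0,0]},
])

```text
time: 20.9
eef_pos: [0.4756, -0.1096, 0.0183]
eef_rot: [0.0, 0.988, 0.152, -0.0]
ft_force: [-0.9, 0.2, 4.8]
finger_gap: 0.0002
gripper_force: 2.1
```

Emit:
apply_moves([
  {"hand": 255,"dp": [0,0,2],"rotation": [0,0,0]},
  {"hand": 255,"dp": [0,0,6],"rotation": [0,0,0]},
  {"hand": 255,"dp": [0,0,11],"rotation": [0,0,0]},
  {"hand": 255,"dp": [0,0,15],"rotation": [0,0,0]},
  {"hand": 255,"dp": [0,0,15],"rotation": [0,0,0]},
  {"hand": 255,"dp": [0,0,15],"rotation": [0,0,0]},
])

```text
time: 21.65
eef_pos: [0.4751, -0.1096, 0.1678]
eef_rot: [-0.0, 0.988, 0.152, -0.0]
ft_force: [0.1, 0.5, 1.1]
finger_gap: 0.0
gripper_force: 0.0
```

```bash
python3 b.py
```

```text
scene [231.2 184.9] [ 8  5 31] [ 0.4693 -0.2892  0.063 ]
scene [263.5 209.2] [ 8  6 38] [ 0.4855 -0.0963  0.063 ]
scene [314.3 240.3] [10  8 65] [0.4825 0.1257 0.063 ]
scene [346.9 280.7] [11  9 82] [0.5433 0.2954 0.063 ]
side [293.4 137.9] [ 8  8 36] [ 0.4627 -0.2895  0.063 ]
side [285.4 180.5] [12 10 89] [ 0.4745 -0.0998  0.063 ]
side [279.9 243.5] [ 13  12 126] [0.4724 0.1241 0.063 ]
side [247.6 301.7] [ 14  14 159] [0.5325 0.294  0.063 ]
tri [ 0.463  -0.2978  0.0564]
tri [ 0.475  -0.1091  0.0525]
tri [0.4729 0.1174 0.0533]
tri [0.5338 0.2888 0.0525]
21.75 [ 0.47473745 -0.10944586  0.16711138]
```

```bash
python3 -c "
from workcell import *
print(close_job())"
```

```text
the job is handed in; nothing more can be done
None
```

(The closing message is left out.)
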